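# Clamp a plaster mould in the drying press

## Task

Push the closed plaster mould along the bed of the press, gently, until it is fully home against the back stop. Then turn the winged knob clockwise until the screw's foot bears on the mould and the knob slips and clicks: at least one click but no more than three, then stop and let go. Leave everything else on the bench where it is.

Things in the scene. Friction and masses are not known exactly. Their poses are not given: they have to be found in the camera images.
- press: Drying press fixed to the bench: aluminium bed 275 x 210 mm, top 16 mm above the bench, with two steel guide rails 14 mm tall that leave a channel 67 mm wide. Origin: on the bench, below the screw's axis; x runs along the channel towards the stop, z up. The bed reaches from x = -170 to +105 mm.
- home (a point): Point on the bed's top below the screw's axis, axes as the press: here lies the mould's origin when the mould is fully home.
- stop (a point): Middle of the near face of the dark steel back stop across the far end of the channel (90 mm wide, 22 mm tall), at bed height, 70 mm beyond home; axes as the press.
- beam (a point): Middle of the blue crossbeam's top, 142 mm above the bench. The beam is 36 mm deep, 200 mm wide, 28 mm tall and stands across the channel on two steel posts, 18 mm thick, 80 mm to either side of the screw.
- mould: Closed two-part plaster mould, off-white, 140 mm long (x), 62 mm wide (y), 0.55 to 0.9 kg, in the channel 45 to 85 mm short of the stop; slides at 3 to 12 N. Origin: centre of its underside. Lower half 35 mm tall, upper half 1.5 mm smaller all round. Hand poured: its height differs from mould to mould, 70 to 73.5 mm. Damp and fragile: push it with less than 35 N.
- foot: Round foot of the screw, rubber-faced, 44 mm across, does not turn; origin: centre of its pressing face. It starts 1.2 to 5.5 mm above the level of the mould's top and comes down 8 mm for each clockwise turn of the screw; the screw stays where it is left, save that it gives back up to 0.3 rad when let go under load.
- knob_grip (a point): Middle of the upright wings of the black knob on top of the screw: 48 mm long along this point's x, 13 mm thick, from 23 mm below to 13 mm above this point, over a hub 30 mm across; red line on top at the +x end. On the screw's axis, z up, 30 mm above the top of the collar; sinks with the screw. Clockwise from above tightens.
- clutch (a point): Slip clutch in the knob; this point: on the screw's axis, on the top of the collar, x as the knob. The collar, aluminium, 54 mm across, 23 black ticks and one red mark on its rim, turns with the screw. At the start the knob's red line is over this mark; later the angle between them is the slip, one click each 0.26 rad: the first done at 0.13, the third at 0.65, the fourth at 0.92 rad.
- beam_nut (a point): Brass nut on the beam's top in which the screw runs (point on the axis). Turning takes 0.07 N m while the foot is clear; once it is on the mould the torque rises within 0.4 rad to 0.13 to 0.16 N m, then the knob slips and the torque jumps down and up between 0.10 and 0.16 N m at each click.
- brush_jar: Glass jar, 76 mm across, 90 mm tall, with a brush standing in it (170 mm in all). Bystander; origin under its centre.
- spatula: Plaster spatula with a wooden handle, 260 mm, lying along its x. Bystander.
- mixing_bowl: Green mixing bowl, 130 mm across, 70 mm tall. Bystander; origin under its centre.
- finial_cast: Small white plaster finial, 64 mm across, 86 mm tall. Bystander; origin under its centre.
- sanding_block: Cork sanding block, 100 x 60 x 25 mm. Bystander; origin under its centre.
- soap_tin: Small round brass tin, 47 mm across, 28 mm tall, on the bed beside the right rail. Bystander; origin under its centre.
- trim_tool: Small trimming tool with a wooden handle, 140 mm long along its x, 12 mm thick, on the bed beside the left rail. Bystander.

How it is judged (in metres and radians):
On the way:
1. the mould is home against the back stop (within 2.5 mm) with the screw not yet touching it (x of mould in the frame of home above -0.0025 m and contact force between foot and mould below 1 N), for 0.2 s.
At the end, for the whole second after the job is handed in: The mould is upright and within 3 mm of fully home against the back stop, the screw's foot bears on it with more than 12 N, the knob has slipped at least one click and not more than three on the collar (red marks 0.13 to 0.9 rad apart), and all is still (x of mould in the frame of home above -0.003 m and angle between mould's own z axis and vertical below 0.06 rad and contact force between foot and mould above 12 N and horizontal distance between knob_mark and collar_mark between 0.0028 and 0.019 m and linear speed of mould below 0.01 m/s); the robot touches nothing.
It fails at once if the knob is turned on past its third click (its mark is more than 0.9 rad from the collar's mark) (horizontal distance between knob_mark and collar_mark above 0.019 m).
It fails at once if the robot presses on the mould with more than 35 N (contact force between any of the fingers, the arm and mould above 35 N).
It fails at once if one of the other things on the bench or press is moved more than 30 mm (distance of any of brush_jar, spatula, mixing_bowl, finial_cast, sanding_block, soap_tin, trim_tool from where it was at the start of the episode above 0.03 m).
It also fails if it takes over 70 s, if anything falls off the work surface, if the arm or the gripper's body presses on something with over 40 N, if the wrist force passes 120 N, or if a joint passes its speed limit or range.

## Robot

A 7-joint arm with a two-finger parallel gripper is mounted at the origin on the work surface. World frame = base frame: x ahead of the robot, y to its left, z up, the work surface at z = 0. Lengths are in mm, angles in rad, forces in N, time in s.
With the tool pointing down it reaches from about 425 to 875 mm from the base axis. Payload 8.4 kg.
Tool frame: the origin (TCP) lies at the very end of the fingers, on their centre line; the grasp point (between the pads) lies 19 mm behind it; z points along the fingers, y is the direction in which the jaws open and shut (so a half turn about z gives the same grasp; the last joint's range is limited). The gripper opens to 85 mm and grips with 20 to 120 N. Pads are 22 mm wide; open, the fingers measure 114 mm over their backs; the gripper's body (76 mm by 85 mm) begins 54 mm behind the grasp point. The pads swing forward as they close: fully open they stand 13 mm farther back than shut.
Start: joints at [1.096, 0.333, 0.04, 1.465, -0.013, 1.343, -0.059], TCP at [238.537, -604.619, 231.308] pointing down, gripper open.
Joint ranges: [-2.58, 2.58], [-0.38, 2.09], [-1.3, 1.39], [0.25, 2.4], [-1.5, 4.64], [0.08, 2.09], [-2.65, 2.65]. Speed limits (rad/s): [2.22, 2.22, 2.79, 2.79, 3.14, 3.14, 3.14].

## Interface

Orientations are given as a rotation vector (axis times angle).
In Python, from bench import arm, read_camera gives the robot as it stands.
- The arm moves only by the tool step_arm, never from a script. Its argument "moves" is a list of rows, each an object of numbers: "dx", "dy", "dz": the shift along the tool's x, y, z in m; "rx", "ry", "rz": the turn, a rotation vector about the tool's x, y, z in rad; "gripper": the closure in counts, from 0 (fully open) to 255 (shut). In form: [{"dx": .., "dy": .., "dz": .., "rx": .., "ry": .., "rz": .., "gripper": ..}, ...]. A call has 1 to 20 rows; each row is the pose to reach, as a shift and turn from the pose measured when the call began, along the tool's axes at that moment; what a row does not reach only later rows make up. A row lasts 1/12 s, in which the tool goes at most 41.7 mm and 7.16 degrees, less where a joint would pass 70% of its speed; a pose out of reach is approached as far as the arm can. A call with a gripper value outside its range is refused whole. The fingers move at their own pace and stop on an object; "force" is the grip in N (left out, the last holds). Time passes only in rows, so rows that repeat a pose let the fingers close. It gives the time, the measured TCP pose, the force and the opening at its end, in the units of the state.
- arm.read_state(): the state, without advancing time (a new reading comes with each control period).
- read_camera(name): name is "scene" or "top"; returns a dict with "color" (400x640x3 uint8, blue, green, red), "camera_matrix" (3x3 intrinsics, pixels), "extrinsics" (4x4, takes a point from world to camera coordinates). Camera axes: x right, y up, looking along -z (the intrinsics and any distortion apply to the point x, -y, -z); pixel columns grow to the right and rows downward; lengths in mm; the calibration is good to about 2 mm. A picture is of the moment at which its call begins. There is no depth.
- arm.job_done(): hands the job in, once; it reports no verdict.
The state is a dict: "time": time; "q": joint angles; "joint_velocities": joint speeds; "effort": joint torques, N m; "position": TCP position; "tcp_rot": TCP orientation; "wrist_force": force on the tool from outside, world axes, zero at the start; "ft_torque": the same for the moment, N m; "finger_gap": opening from 0.0 (shut) to 1.0 (fully open).
Only numpy, scipy, OpenCV 4.12 (cv2) and the standard library are available. Lean on these libraries where they do the work, as an engineer would, in place of code of your own. Each camera call takes 0.05 s, during which the arm holds its last target. There are 200 camera calls.

## Working session

There is one attempt and no reset: what is moved stays moved. The work goes in short steps, Python scripts to look and compute and a tool call to move; the robot and the scene stay as the last step left them, time stands still between calls to the robot, and variables do not carry over. Pictures are saved under pics/ and viewed, about 8 in all and at most 12, crops included, and the job is handed in when it is done.

Besides the shell and the picture viewer there is one more tool, called after ">>>" as name(argument=value, ...), one argument or row to a line, values as JSON. step_arm: Moves the arm, as the interface text tells. Its arguments: {"type":"object","properties":{"moves":{"type":"array"},"force":{"type":"number"}},"required":["moves"]}

```bash
ls; mkdir -p pics
python3 - <<'E'
from bench import arm, read_camera
import cv2,numpy as np
for n in("scene","top"):
    c=read_camera(n); cv2.imwrite(f"pics/{n}0.png",c["color"]); print(n,c["camera_matrix"],np.round(c["extrinsics"],4).tolist(),[k for k in c])
print(arm.read_state())
E
```

```text
pics
scene [[446.65808557   0.         321.05874021]
 [  0.         446.65808557 205.95495664]
 [  0.           0.           1.        ]] [[0.6479, 0.7615, -0.0209, -313.4015], [-0.5096, 0.4536, 0.7312, 149.0971], [0.5662, -0.4631, 0.6819, -1649.1363], [0.0, 0.0, 0.0, 1.0]] ['color', 'camera_matrix', 'extrinsics']
top [[385.70054672   0.         319.66657379]
 [  0.         385.70054672 201.52599374]
 [  0.           0.           1.        ]] [[0.02, -0.9998, 0.0002, -6.7487], [0.9899, 0.0199, 0.1403, -511.3171], [-0.1403, -0.0026, 0.9901, -1223.121], [0.0, 0.0, 0.0, 1.0]] ['color', 'camera_matrix', 'extrinsics']
{'time': 0.1, 'q': array([ 1.09579108,  0.33383307,  0.03986297,  1.46620262, -0.01340385,
        1.3432573 , -0.05849595]), 'joint_velocities': array([-2.48357169e-04,  4.45867581e-05, -2.53829857e-04, -2.56337011e-03,
        6.38510399e-04,  3.04058638e-03,  1.92794165e-03]), 'effort': array([ 5.69070849e-03, -6.60017896e+01,  1.37142621e+00, -4.06466138e+01,
        1.71625108e-02,  9.04223823e-03,  1.01987632e-05]), 'position': array([ 238.39870513, -604.26568002,  230.50499486]), 'tcp_rot': array([-3.08493016e+00, -5.86581722e-01,  5.56516149e-04]), 'wrist_force': array([-0.3007556 ,  0.00735127, -0.14840602]), 'ft_torque': array([-0.02082714,  0.00371127,  0.00288557]), 'finger_gap': 1.0026220748072654}
```

View pics/scene0.png

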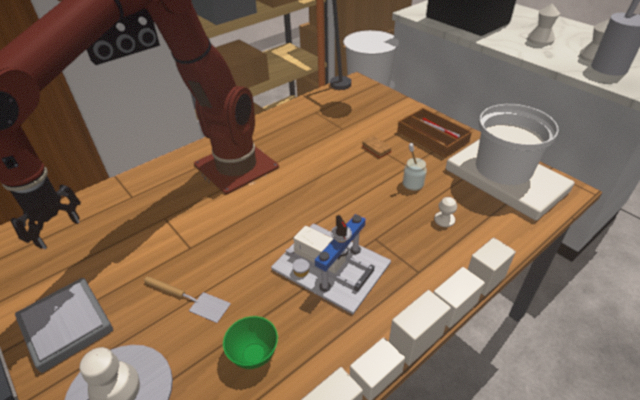

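View pics/top0.png

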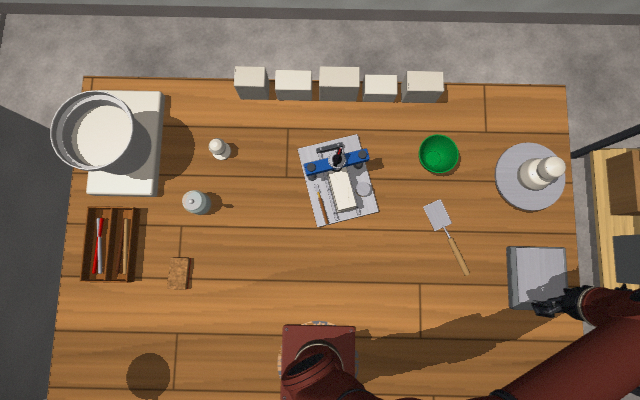

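The top view shows the press around (338,180), with its channel pointing away from the robot. The mould is at (343,190) and the beam runs from (307,170) to (368,157). The knob is near (338,155). I'll look at enlarged crops.

Run:
```python
import cv2,numpy as np
t=cv2.imread("pics/top0.png")[130:232,290:388]; s=cv2.imread("pics/scene0.png")[205:312,265:397]
a=cv2.resize(t,None,fx=6,fy=6,interpolation=cv2.INTER_CUBIC)[:600]
b=cv2.resize(s,None,fx=6,fy=6,interpolation=cv2.INTER_CUBIC)[:600]
for im,x0,y0 in((a,290,130),(b,265,205)):
    for i in range(0,140,10):
        cv2.putText(im,str(x0+i),(i*6,8),0,.3,(0,255,255),1);cv2.putText(im,str(y0+i),(0,i*6+4),0,.3,(0,255,255),1)
        cv2.line(im,(i*6,10),(i*6,14),(0,255,255),1)
cv2.imwrite("pics/a.png",a);cv2.imwrite("pics/b.png",b)
```

```text
(no output)
```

View pics/a.png

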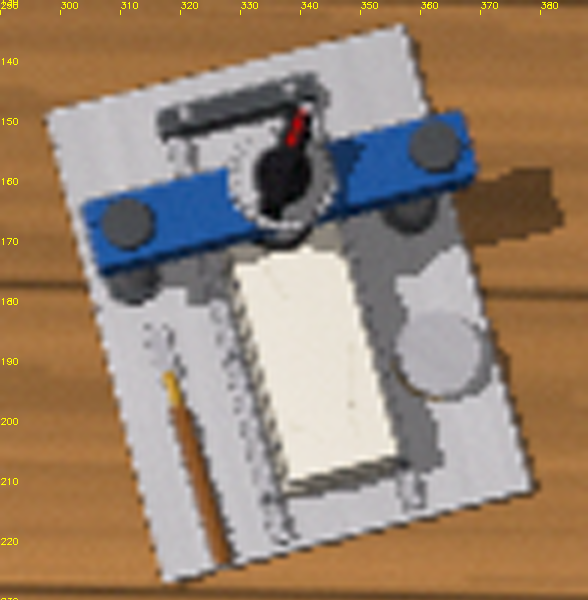

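View pics/b.png

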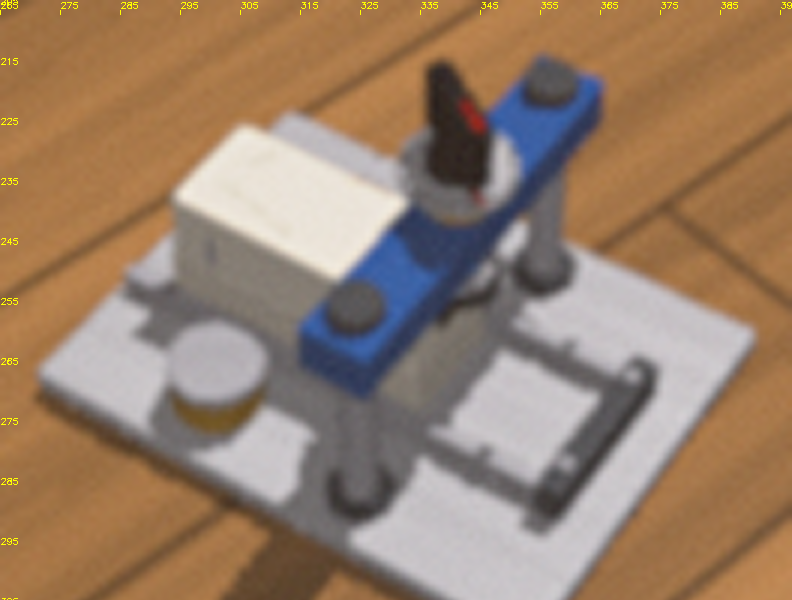

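The crops are clear enough to measure. They show the bed corners, the beam and the mould top. The knob's red end points to the far side and slightly right. I'll fit the press pose, mould x, and knob height and yaw.

```bash
cat > h.py <<'E'
import numpy as np, cv2
from scipy.optimize import least_squares
K={'scene':np.array([[446.65808557,0,321.05874021],[0,446.65808557,205.95495664],[0,0,1]]),'top':np.array([[385.70054672,0,319.66657379],[0,385.70054672,201.52599374],[0,0,1]])}
from bench import read_camera
def proj(cam,P,E):
    p=np.atleast_2d(P)@E[:3,:3].T+E[:3,3]; p=p*[1,-1,-1]; q=p@K[cam].T; return q[:,:2]/q[:,2:]
def T(v,P):
    P=np.atleast_2d(np.array(P,float)); c,s=np.cos(v[2]),np.sin(v[2])
    return np.c_[v[0]+c*P[:,0]-s*P[:,1],v[1]+s*P[:,0]+c*P[:,1],P[:,2]]
E
python3 - <<'E'
from h import *
E={n:read_camera(n)["extrinsics"] for n in('scene','top')}
np.savez('ext.npz',**E)
ca=lambda c:(np.array(c)+.5)/6-.5+[290,130]
cb=lambda c:(np.array(c)+.5)/6-.5+[265,205]
P=[('top',(105,105,16),ca((45,117))),('top',(105,-105,16),ca((405,25))),('top',(-170,-105,16),ca((537,490))),('top',(-170,105,16),ca((165,582))),
('top',(18,100,142),ca((82,207))),('top',(18,-100,142),ca((462,113))),
('scene',(-170,-105,16),cb((38,372))),('scene',(-170,105,16),cb((290,112))),('scene',(105,105,16),cb((755,330))),
('scene',(-18,-100,142),cb((302,328))),('scene',(18,-100,142),cb((362,368))),('scene',(18,100,142),cb((602,85))),('scene',(-18,100,142),cb((540,55)))]
f=lambda v:np.concatenate([(proj(c,T(v,p),E[c])[0]-u) for c,p,u in P])
for w in ('top','scene',''):
    Q=P; P=[p for p in P if w in p[0]]; r=least_squares(f,[650,-40,0.2]);print(w,r.x,np.round(r.fun,1)); P=Q
v=r.x
M=[('top',(-68.5,29.5,88),ca((285,487))),('top',(-68.5,-29.5,88),ca((402,458))),('scene',(-68.5,29.5,88),cb((242,125))),('scene',(-68.5,-29.5,88),cb((174,195)))]
g=lambda a:np.concatenate([(proj(c,T(v,np.array(p)+[a[0],0,a[1]]),E[c])[0]-u) for c,p,u in M])
r=least_squares(g,[-60,0]);print('mould x,dz',r.x,np.round(r.fun,1))
# knob: top at z=h+13, wings at angle a ; tips 
N=[('scene',-24,cb((440,63))),('top',24,ca((305,105))),('top',-24,ca((270,215))),('scene',24,cb((487,110)))]
k=lambda a:np.concatenate([(proj(c,T(v,(d*np.cos(a[0]),d*np.sin(a[0]),a[1])),E[c])[0]-u) for c,d,u in N])
r=least_squares(k,[0,210]);print('knob yaw rel press, ztop',r.x,np.round(r.fun,1))
C=[('scene',cb((460,172))),('top',ca((281,182)))]
for c,u in C: print(least_squares(lambda z:proj(c,T(v,(0,0,z[0])),E[c])[0]-u,[170]).x)
E
```

```text
top [ 6.20116924e+02 -4.57254631e+01  2.72401803e-01] [-0.  -0.4 -0.1  0.  -0.3  0.3  0.2  0.8 -0.1 -0.2  0.3 -0.6]
scene [ 6.22184354e+02 -4.50304895e+01  2.70464164e-01] [-0.5  0.4 -0.4 -0.2  0.5  0.4 -1.2  0.3  0.7 -0.3  0.9 -0.5  0.  -0.4]
 [ 6.21303377e+02 -4.51974867e+01  2.71096141e-01] [-0.1 -0.7 -0.2 -0.3 -0.5  0.  -0.   0.4 -0.2 -0.7  0.1 -0.9 -0.8  0.2
 -0.7 -0.3  0.3  0.2 -1.5  0.1  0.4 -0.5  0.6 -0.7 -0.3 -0.6]
mould x,dz [-72.05276244  -0.95039788] [ 0.9 -0.6 -0.3 -0.4 -0.1 -0.3 -0.9  0.6]
knob yaw rel press, ztop [ -0.52933939 211.097983  ] [-1.3 -1.7 -0.7  0.2  0.7 -2.4 -0.4  2.3]
[159.54617943]
[155.37706062]
```

```bash
cat >> h.py <<'E'
V=np.array([621.3,-45.2,0.271])
def toolmove(pos,psi,s):
    """shift in tool axes (m) and turn to reach pos (mm), tool down, yaw psi"""
    from scipy.spatial.transform import Rotation as R
    r0=R.from_rotvec(s['tcp_rot']); r1=R.from_euler('z',psi)*R.from_euler('x',np.pi)
    return np.round(r0.inv().apply(np.array(pos)-s['position'])/1000,4),np.round((r0.inv()*r1).as_rotvec(),4)
def knobmask(cam,E,xy,yaw,z,f=6,box=None):
    x0,y0,w,h=box; m=np.zeros((h*f,w*f),np.uint8); v=(xy[0],xy[1],yaw)
    B=[(a*24,b*6.5,z+c) for a in(-1,1) for b in(-1,1) for c in(-23,13)]
    t=np.linspace(0,6.28,24); H=[(15*np.cos(q),15*np.sin(q),z+c) for q in t for c in(-30,-23)]
    for S in(B,H):
        u=(proj(cam,T(v,S),E)-[x0,y0]+.5)*f-.5
        cv2.fillConvexPoly(m,cv2.convexHull(u.astype(np.float32)).round().astype(int),255)
    return cv2.resize(m,(w,h),interpolation=cv2.INTER_AREA)/255.
def fitknob(ims,E,guess,boxes):
    from scipy.optimize import minimize
    obs={}
    for c,(x0,y0,w,h) in boxes.items():
        g=ims[c][y0:y0+h,x0:x0+w].astype(float); mx=g.max(2); red=(g[...,2]-g[...,1])>50
        obs[c]=np.where(red,1,np.clip((120-mx)/70,0,1))
    def cost(p):
        return sum(np.abs(knobmask(c,E[c],p[:2],p[2],p[3],box=boxes[c])-obs[c]).sum() for c in boxes)+.02*np.sum((p[:2]-V[:2])**2)
    best=min((minimize(cost,[V[0],V[1],a,z],method='Nelder-Mead',options=dict(initial_simplex=np.array([[V[0],V[1],a,z]]+[[V[0]+4*(i==0),V[1]+4*(i==1),a+.15*(i==2),z+6*(i==3)] for i in range(4)]))) for a in guess for z in(182,192)),key=lambda r:r.fun)
    return best.x,best.fun,obs
E
python3 - <<'E'
from h import *
from bench import arm
E=np.load('ext.npz'); ims={n:cv2.imread(f'pics/{n}0.png') for n in('scene','top')}
bx={'scene':(330,208,22,30),'top':(329,145,16,22)}
for b in (bx,{'top':bx['top']},{'scene':bx['scene']}):
    x,f,o=fitknob(ims,E,(-.6,-.3,0),b); print(np.round(x,3),f,sum(q.sum() for q in o.values()))
    if b is bx: 
        for c in b: print(c);print(np.round(9*o[c]).astype(int)); 
s=arm.read_state()
p=T(V,(-165,0,0))[0]; print(p,toolmove((p[0],p[1],231),.271,s))
E
```

```text
[ 6.22188e+02 -4.58090e+01 -4.29000e-01  1.89915e+02] 259.0895938567162 481.3857142857143
scene
[[0 9 0 9 0 0 9 0 0 0 0 0 0 9 0 9 9 9 9 9 9 9]
 [9 9 9 9 0 9 0 0 0 0 0 0 0 9 9 9 9 9 9 9 9 0]
 [9 9 0 0 0 0 0 0 0 0 9 9 9 9 9 9 9 9 9 9 9 9]
 [0 0 0 0 0 0 0 0 0 9 9 9 9 9 9 9 9 9 9 0 9 9]
 [0 0 0 0 0 0 0 9 9 9 9 9 9 9 9 9 9 0 0 0 0 9]
 [0 0 0 0 0 9 9 9 9 9 9 9 9 9 9 0 0 9 0 9 0 9]
 [0 0 0 0 9 9 9 0 0 0 0 9 9 9 0 0 0 0 0 0 9 9]
 [0 0 0 9 9 0 0 0 3 1 0 0 0 9 0 0 0 9 9 9 9 0]
 [0 9 9 9 9 0 2 7 8 7 3 0 0 0 9 0 9 9 0 0 0 0]
 [9 9 9 9 9 0 5 9 9 8 6 1 0 0 0 0 9 0 0 0 0 0]
 [9 9 9 9 9 0 5 9 9 8 8 5 0 0 9 9 0 0 9 0 0 1]
 [9 9 9 9 9 0 4 9 8 9 9 7 1 0 0 0 9 0 0 0 0 0]
 [9 9 9 0 9 0 5 9 9 9 8 8 4 0 0 0 0 0 0 0 0 0]
 [9 9 9 9 0 0 5 9 9 9 8 6 4 2 0 0 0 0 0 0 0 0]
 [9 0 0 9 0 0 5 9 9 9 8 4 9 9 0 0 0 0 0 0 0 0]
 [0 0 9 9 0 0 5 9 9 9 9 6 9 9 9 1 1 0 0 0 0 0]
 [0 0 9 0 9 0 5 9 9 9 9 8 4 9 9 2 0 0 0 0 0 0]
 [0 0 0 9 0 0 3 9 9 9 9 9 6 9 9 9 2 0 0 0 0 0]
 [0 0 9 0 0 0 2 7 9 9 9 9 8 4 9 9 5 0 0 0 0 0]
 [0 9 0 0 0 0 2 7 9 9 9 9 9 8 6 6 7 0 0 0 0 0]
 [0 0 0 0 0 1 4 8 9 9 9 9 9 9 9 9 6 0 0 0 0 0]
 [0 0 0 0 1 3 6 9
[... 796 characters left out ...]
 [0 0 0 0 6 9 9 9 9 9 9 9 8 2 2 6]
 [0 0 0 2 9 9 9 9 9 9 9 9 9 3 2 2]
 [0 0 0 4 9 9 9 9 9 9 9 9 9 2 1 4]
 [0 0 0 4 9 9 9 9 9 9 9 9 9 2 2 1]
 [0 0 0 2 9 9 9 9 9 9 9 9 9 2 2 3]
 [0 0 0 0 9 9 9 9 9 9 9 9 6 2 2 3]
 [0 0 0 0 4 9 9 9 9 9 9 9 2 1 2 0]
 [1 0 0 0 7 9 9 9 9 9 8 3 1 2 4 0]
 [0 0 0 0 7 9 9 9 8 2 2 2 2 1 0 3]
 [0 0 0 0 7 9 9 9 2 1 1 2 1 6 0 5]
 [0 0 0 1 0 0 8 9 2 3 2 1 2 5 7 7]]
[ 6.25508e+02 -4.62330e+01 -2.77000e-01  1.80765e+02] 68.56537844250778 178.77142857142854
[ 6.18317e+02 -4.30250e+01 -4.94000e-01  1.89913e+02] 175.06280260651067 302.61428571428576
[462.32189229 -89.36968722   0.        ] (array([ 3.973e-01, -3.969e-01,  1.000e-04]), array([-1.000e-03,  1.000e-04,  1.048e-01]))
```

>>> step_arm(
  moves=[
    {"dx": 0.397, "dy": -0.397, "dz": -0.02, "rz": 0.105, "gripper": 255},
    {"dx": 0.397, "dy": -0.397, "dz": -0.02, "rz": 0.105, "gripper": 255},
    {"dx": 0.397, "dy": -0.397, "dz": -0.02, "rz": 0.105, "gripper": 255},
    {"dx": 0.397, "dy": -0.397, "dz": -0.02, "rz": 0.105, "gripper": 255},
    {"dx": 0.397, "dy": -0.397, "dz": -0.02, "rz": 0.105, "gripper": 255},
    {"dx": 0.397, "dy": -0.397, "dz": -0.02, "rz": 0.105, "gripper": 255},
    {"dx": 0.397, "dy": -0.397, "dz": -0.02, "rz": 0.105, "gripper": 255},
    {"dx": 0.397, "dy": -0.397, "dz": -0.02, "rz": 0.105, "gripper": 255},
    {"dx": 0.397, "dy": -0.397, "dz": -0.02, "rz": 0.105, "gripper": 255},
    {"dx": 0.397, "dy": -0.397, "dz": -0.02, "rz": 0.105, "gripper": 255},
    {"dx": 0.397, "dy": -0.397, "dz": -0.02, "rz": 0.105, "gripper": 255},
    {"dx": 0.397, "dy": -0.397, "dz": -0.02, "rz": 0.105, "gripper": 255},
    {"dx": 0.397, "dy": -0.397, "dz": -0.02, "rz": 0.105, "gripper": 255},
    {"dx": 0.397, "dy": -0.397, "dz": -0.02, "rz": 0.105, "gripper": 255},
    {"dx": 0.397, "dy": -0.397, "dz": -0.02, "rz": 0.105, "gripper": 255},
    {"dx": 0.397, "dy": -0.397, "dz": -0.02, "rz": 0.105, "gripper": 255},
    {"dx": 0.397, "dy": -0.397, "dz": -0.02, "rz": 0.105, "gripper": 255},
    {"dx": 0.397, "dy": -0.397, "dz": -0.02, "rz": 0.105, "gripper": 255},
    {"dx": 0.397, "dy": -0.397, "dz": -0.02, "rz": 0.105, "gripper": 255},
    {"dx": 0.397, "dy": -0.397, "dz": -0.02, "rz": 0.105, "gripper": 255},
  ],
)

```text
validation failed for argument at $.mo...
```

```bash
sed -i 's/red=.*/red=(g[...,2]>110)\&(g[...,1]<70)\&(g[...,0]<70)/; s/np.clip((120-mx)\/70,0,1))/np.where(mx<60+0*mx,1,np.clip((110-mx)\/60,0,1)))/' h.py
python3 - <<'E'
from h import *
from bench import arm
E=np.load('ext.npz'); ims={n:cv2.imread(f'pics/{n}0.png') for n in('scene','top')}
bx={'scene':(335,214,14,24),'top':(332,147,12,22)}
for b in (bx,{'top':bx['top']},{'scene':bx['scene']}):
    x,f,o=fitknob(ims,E,(-.6,-.3,0),b); print(np.round(x,3),f,sum(q.sum() for q in o.values()))
s=arm.read_state(); print(s['time'],s['position'],s['tcp_rot'],s['wrist_force'],s['finger_gap'])
p=T(V,(-172,0,0))[0]; print(p,toolmove((p[0],p[1],45),.271,s))
E
```

```text
[ 6.21441e+02 -4.49210e+01 -4.62000e-01  1.93211e+02] 102.0137205757413 301.43333333333334
[ 6.23943e+02 -4.57430e+01 -2.68000e-01  1.84819e+02] 45.0142832186664 141.53333333333333
[ 6.18834e+02 -4.34620e+01 -4.93000e-01  1.91189e+02] 41.04477641966214 159.9
0.2 [ 238.47361206 -604.3766535   230.74480883] [-3.08530930e+00 -5.86718614e-01  3.67867753e-04] [-0.27058846  0.42818614  0.00899961] 0.9975624514835377
[455.57736651 -91.24355274   0.        ] (array([ 0.3903, -0.3974,  0.1861]), array([-1.000e-03,  1.000e-04,  1.048e-01]))
```

>>> step_arm(
  moves=[
    {"dx": 0.03, "dy": -0.03, "dz": -0.02, "rx": 0, "ry": 0, "rz": 0.02, "gripper": 255},
  ],
)

```text
time: 0.28
position: [248.0, -572.6, 243.7]
tcp_rot: [-3.088, -0.544, 0.009]
wrist_force: [-1.3, 1.2, -0.7]
finger_gap: 0.883
```

>>> step_arm(
  moves=[
    {"dx": 0.36, "dy": -0.381, "dz": 0, "rx": 0, "ry": 0, "rz": 0.078, "gripper": 255},
    {"dx": 0.36, "dy": -0.381, "dz": 0, "rx": 0, "ry": 0, "rz": 0.078, "gripper": 255},
    {"dx": 0.36, "dy": -0.381, "dz": 0, "rx": 0, "ry": 0, "rz": 0.078, "gripper": 255},
    {"dx": 0.36, "dy": -0.381, "dz": 0, "rx": 0, "ry": 0, "rz": 0.078, "gripper": 255},
    {"dx": 0.36, "dy": -0.381, "dz": 0, "rx": 0, "ry": 0, "rz": 0.078, "gripper": 255},
    {"dx": 0.36, "dy": -0.381, "dz": 0, "rx": 0, "ry": 0, "rz": 0.078, "gripper": 255},
    {"dx": 0.36, "dy": -0.381, "dz": 0, "rx": 0, "ry": 0, "rz": 0.078, "gripper": 255},
    {"dx": 0.36, "dy": -0.381, "dz": 0, "rx": 0, "ry": 0, "rz": 0.078, "gripper": 255},
    {"dx": 0.36, "dy": -0.381, "dz": 0, "rx": 0, "ry": 0, "rz": 0.078, "gripper": 255},
    {"dx": 0.36, "dy": -0.381, "dz": 0, "rx": 0, "ry": 0, "rz": 0.078, "gripper": 255},
    {"dx": 0.36, "dy": -0.381, "dz": 0, "rx": 0, "ry": 0, "rz": 0.078, "gripper": 255},
    {"dx": 0.36, "dy": -0.381, "dz": 0, "rx": 0, "ry": 0, "rz": 0.078, "gripper": 255},
    {"dx": 0.36, "dy": -0.381, "dz": 0, "rx": 0, "ry": 0, "rz": 0.078, "gripper": 255},
    {"dx": 0.36, "dy": -0.381, "dz": 0, "rx": 0, "ry": 0, "rz": 0.078, "gripper": 255},
    {"dx": 0.36, "dy": -0.381, "dz": 0, "rx": 0, "ry": 0, "rz": 0.078, "gripper": 255},
    {"dx": 0.36, "dy": -0.381, "dz": 0, "rx": 0, "ry": 0, "rz": 0.078, "gripper": 255},
  ],
)

```text
time: 1.62
position: [455.9, -92.3, 244.6]
tcp_rot: [-3.108, -0.422, 0.01]
wrist_force: [0.7, -0.2, -0.3]
finger_gap: -0.002
```

Run:
```python
from h import *
from bench import arm
s=arm.read_state(); print(s['time'],s['q'],s['position'],s['tcp_rot'],s['wrist_force'],s['finger_gap'])
p=T(V,(-172,0,0))[0]; print(p,toolmove((p[0],p[1],42),.271,s))
```

```text
1.6167 [ 0.55167934 -0.02577073 -0.43206701  1.84847186 -0.01502722  1.32391823
 -1.17753168] [455.92797026 -92.33535045 244.61818507] [-3.10757937 -0.42171083  0.00968516] [ 0.67029795 -0.21098559 -0.2615345 ] -0.0022203957907680543
[455.57736651 -91.24355274   0.        ] (array([1.000e-03, 1.000e-04, 2.026e-01]), array([-0.0063,  0.0054, -0.0012]))
```

>>> step_arm(
  moves=[
    {"dx": 0.001, "dy": 0, "dz": 0.04, "rx": -0.006, "ry": 0.005, "rz": 0, "gripper": 255},
    {"dx": 0.001, "dy": 0, "dz": 0.08, "rx": -0.006, "ry": 0.005, "rz": 0, "gripper": 255},
    {"dx": 0.001, "dy": 0, "dz": 0.12, "rx": -0.006, "ry": 0.005, "rz": 0, "gripper": 255},
    {"dx": 0.001, "dy": 0, "dz": 0.16, "rx": -0.006, "ry": 0.005, "rz": 0, "gripper": 255},
    {"dx": 0.001, "dy": 0, "dz": 0.185, "rx": -0.006, "ry": 0.005, "rz": 0, "gripper": 255},
    {"dx": 0.001, "dy": 0, "dz": 0.202, "rx": -0.006, "ry": 0.005, "rz": 0, "gripper": 255},
    {"dx": 0.001, "dy": 0, "dz": 0.202, "rx": -0.006, "ry": 0.005, "rz": 0, "gripper": 255},
    {"dx": 0.001, "dy": 0, "dz": 0.202, "rx": -0.006, "ry": 0.005, "rz": 0, "gripper": 255},
  ],
)

```text
time: 2.28
position: [454.7, -92.1, 42.3]
tcp_rot: [-3.113, -0.419, 0.004]
wrist_force: [0.6, 0.6, 0.9]
finger_gap: 0.003
```

Run:
```python
from h import *
from bench import arm
s=arm.read_state(); print(s['time'],s['position'],s['tcp_rot'],s['wrist_force'],s['finger_gap'])
p=T(V,(-81,0,0))[0]; print(p,toolmove((p[0],p[1],42),.271,s))
im=read_camera('top')['color'][120:240,280:400]; im2=read_camera('scene')['color'][200:310,260:380]
cv2.imwrite('pics/c.png',np.hstack([cv2.resize(i,(400,400),interpolation=cv2.INTER_CUBIC) for i in(im,im2)]))
```

```text
2.2833 [454.68901746 -92.14357033  42.31550534] [-3.11259362 -0.41948522  0.00357742] [0.62014264 0.63587921 0.88749956] 0.0031978012024241327
[543.25620167 -66.883301     0.        ] (array([ 0.0921, -0.0009,  0.0001]), array([-0.0012,  0.0021, -0.0031]))
```

View pics/c.png

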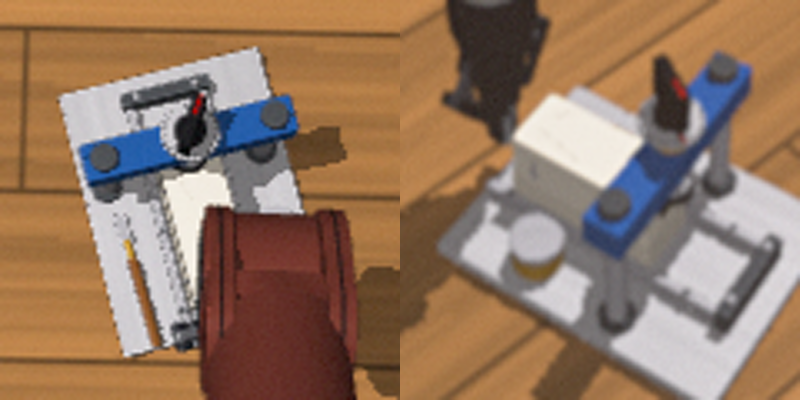

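The fingers are lined up behind the mould in both views. I'll start pushing slowly.

>>> step_arm(
  moves=[
    {"dx": 0.006, "dy": -0.001, "dz": 0, "rx": 0, "ry": 0.002, "rz": -0.003, "gripper": 255},
    {"dx": 0.011, "dy": -0.001, "dz": 0, "rx": 0, "ry": 0.002, "rz": -0.003, "gripper": 255},
    {"dx": 0.013, "dy": -0.001, "dz": 0, "rx": 0, "ry": 0.002, "rz": -0.003, "gripper": 255},
    {"dx": 0.015, "dy": -0.001, "dz": 0, "rx": 0, "ry": 0.002, "rz": -0.003, "gripper": 255},
    {"dx": 0.017, "dy": -0.001, "dz": 0, "rx": 0, "ry": 0.002, "rz": -0.003, "gripper": 255},
    {"dx": 0.019, "dy": -0.001, "dz": 0, "rx": 0, "ry": 0.002, "rz": -0.003, "gripper": 255},
    {"dx": 0.021, "dy": -0.001, "dz": 0, "rx": 0, "ry": 0.002, "rz": -0.003, "gripper": 255},
    {"dx": 0.023, "dy": -0.001, "dz": 0, "rx": 0, "ry": 0.002, "rz": -0.003, "gripper": 255},
    {"dx": 0.025, "dy": -0.001, "dz": 0, "rx": 0, "ry": 0.002, "rz": -0.003, "gripper": 255},
    {"dx": 0.027, "dy": -0.001, "dz": 0, "rx": 0, "ry": 0.002, "rz": -0.003, "gripper": 255},
    {"dx": 0.029, "dy": -0.001, "dz": 0, "rx": 0, "ry": 0.002, "rz": -0.003, "gripper": 255},
    {"dx": 0.031, "dy": -0.001, "dz": 0, "rx": 0, "ry": 0.002, "rz": -0.003, "gripper": 255},
  ],
)

```text
time: 3.38
position: [484.4, -83.3, 43.5]
tcp_rot: [3.113, 0.424, -0.0]
wrist_force: [-5.8, -1.9, 2.5]
finger_gap: 0.004
```

>>> step_arm(
  moves=[
    {"dx": 0.002, "dy": 0, "dz": 0, "rx": 0, "ry": 0, "rz": 0, "gripper": 255},
    {"dx": 0.004, "dy": 0, "dz": 0, "rx": 0, "ry": 0, "rz": 0, "gripper": 255},
    {"dx": 0.006, "dy": 0, "dz": 0, "rx": 0, "ry": 0, "rz": 0, "gripper": 255},
    {"dx": 0.008, "dy": 0, "dz": 0, "rx": 0, "ry": 0, "rz": 0, "gripper": 255},
    {"dx": 0.01, "dy": 0, "dz": 0, "rx": 0, "ry": 0, "rz": 0, "gripper": 255},
    {"dx": 0.012, "dy": 0, "dz": 0, "rx": 0, "ry": 0, "rz": 0, "gripper": 255},
    {"dx": 0.014, "dy": 0, "dz": 0, "rx": 0, "ry": 0, "rz": 0, "gripper": 255},
    {"dx": 0.016, "dy": 0, "dz": 0, "rx": 0, "ry": 0, "rz": 0, "gripper": 255},
    {"dx": 0.018, "dy": 0, "dz": 0, "rx": 0, "ry": 0, "rz": 0, "gripper": 255},
    {"dx": 0.02, "dy": 0, "dz": 0, "rx": 0, "ry": 0, "rz": 0, "gripper": 255},
    {"dx": 0.022, "dy": 0, "dz": 0, "rx": 0, "ry": 0, "rz": 0, "gripper": 255},
    {"dx": 0.024, "dy": 0, "dz": 0, "rx": 0, "ry": 0, "rz": 0, "gripper": 255},
    {"dx": 0.026, "dy": 0, "dz": 0, "rx": 0, "ry": 0, "rz": 0, "gripper": 255},
    {"dx": 0.028, "dy": 0, "dz": 0, "rx": 0, "ry": 0, "rz": 0, "gripper": 255},
    {"dx": 0.03, "dy": 0, "dz": 0, "rx": 0, "ry": 0, "rz": 0, "gripper": 255},
    {"dx": 0.032, "dy": 0, "dz": 0, "rx": 0, "ry": 0, "rz": 0, "gripper": 255},
    {"dx": 0.034, "dy": 0, "dz": 0, "rx": 0, "ry": 0, "rz": 0, "gripper": 255},
    {"dx": 0.036, "dy": 0, "dz": 0, "rx": 0, "ry": 0, "rz": 0, "gripper": 255},
    {"dx": 0.038, "dy": 0, "dz": 0, "rx": 0, "ry": 0, "rz": 0, "gripper": 255},
    {"dx": 0.04, "dy": 0, "dz": 0, "rx": 0, "ry": 0, "rz": 0, "gripper": 255},
  ],
)

```text
time: 5.05
position: [523.2, -72.5, 43.4]
tcp_rot: [3.113, 0.424, -0.0]
wrist_force: [-3.5, -0.4, -1.7]
finger_gap: 0.002
```

Run:
```python
from h import *
from bench import arm
s=arm.read_state(); print(s['time'],s['position'],s['tcp_rot'],s['wrist_force'],s['finger_gap'])
p=T(V,(-81,0,0))[0]; print(p,toolmove((p[0],p[1],42),.271,s))
```

```text
5.05 [523.16286714 -72.51713619  43.43666338] [ 3.11251400e+00  4.24255200e-01 -3.10149634e-04] [-3.47666701 -0.35260007 -1.71031407] 0.0019674599332930366
[543.25620167 -66.883301     0.        ] (array([ 0.0209, -0.0001,  0.0014]), array([ 0.0003,  0.0002, -0.0001]))
```

>>> step_arm(
  moves=[
    {"dx": 0.002, "dy": 0, "dz": 0, "rx": 0, "ry": 0, "rz": 0, "gripper": 255},
    {"dx": 0.004, "dy": 0, "dz": 0, "rx": 0, "ry": 0, "rz": 0, "gripper": 255},
    {"dx": 0.006, "dy": 0, "dz": 0, "rx": 0, "ry": 0, "rz": 0, "gripper": 255},
    {"dx": 0.008, "dy": 0, "dz": 0, "rx": 0, "ry": 0, "rz": 0, "gripper": 255},
    {"dx": 0.01, "dy": 0, "dz": 0, "rx": 0, "ry": 0, "rz": 0, "gripper": 255},
    {"dx": 0.012, "dy": 0, "dz": 0, "rx": 0, "ry": 0, "rz": 0, "gripper": 255},
    {"dx": 0.014, "dy": 0, "dz": 0, "rx": 0, "ry": 0, "rz": 0, "gripper": 255},
  ],
)

```text
time: 5.63
position: [536.8, -68.8, 43.4]
tcp_rot: [3.113, 0.424, -0.0]
wrist_force: [-2.7, -1.2, -1.2]
finger_gap: 0.003
```

>>> step_arm(
  moves=[
    {"dx": 0.001, "dy": 0, "dz": 0, "rx": 0, "ry": 0, "rz": 0, "gripper": 255},
    {"dx": 0.002, "dy": 0, "dz": 0, "rx": 0, "ry": 0, "rz": 0, "gripper": 255},
    {"dx": 0.003, "dy": 0, "dz": 0, "rx": 0, "ry": 0, "rz": 0, "gripper": 255},
  ],
)

```text
time: 5.88
position: [539.8, -67.9, 43.4]
tcp_rot: [3.113, 0.424, -0.001]
wrist_force: [-3.1, -1.2, -2.2]
finger_gap: 0.002
```

>>> step_arm(
  moves=[
    {"dx": 0.001, "dy": 0, "dz": 0, "rx": 0, "ry": 0, "rz": 0, "gripper": 255},
    {"dx": 0.002, "dy": 0, "dz": 0, "rx": 0, "ry": 0, "rz": 0, "gripper": 255},
  ],
)

```text
time: 6.05
position: [541.7, -67.4, 43.4]
tcp_rot: [3.113, 0.424, -0.001]
wrist_force: [-3.6, -0.8, -2.2]
finger_gap: -0.003
```

>>> step_arm(
  moves=[
    {"dx": 0.001, "dy": 0, "dz": 0, "rx": 0, "ry": 0, "rz": 0, "gripper": 255},
  ],
)

```text
time: 6.13
position: [542.8, -67.2, 43.4]
tcp_rot: [3.112, 0.424, -0.001]
wrist_force: [-4.0, -0.7, -1.4]
finger_gap: -0.001
```

>>> step_arm(
  moves=[
    {"dx": 0.001, "dy": 0, "dz": 0, "rx": 0, "ry": 0, "rz": 0, "gripper": 255},
  ],
)

```text
time: 6.22
position: [542.7, -67.0, 43.1]
tcp_rot: [3.113, 0.424, -0.004]
wrist_force: [-11.7, -1.5, 2.1]
finger_gap: -0.002
```

>>> step_arm(
  moves=[
    {"dx": 0.001, "dy": 0, "dz": 0, "rx": 0, "ry": 0, "rz": 0, "gripper": 255},
  ],
)

```text
time: 6.3
position: [542.5, -67.1, 42.9]
tcp_rot: [3.112, 0.423, -0.008]
wrist_force: [-8.8, -1.6, 3.4]
finger_gap: -0.0
```

>>> step_arm(
  moves=[
    {"dx": 0.0015, "dy": 0, "dz": 0, "rx": 0, "ry": 0, "rz": 0, "gripper": 255},
    {"dx": 0.002, "dy": 0, "dz": 0, "rx": 0, "ry": 0, "rz": 0, "gripper": 255},
    {"dx": 0.002, "dy": 0, "dz": 0, "rx": 0, "ry": 0, "rz": 0, "gripper": 255},
  ],
)

```text
time: 6.55
position: [542.4, -67.3, 42.5]
tcp_rot: [3.112, 0.422, -0.015]
wrist_force: [-12.8, -2.0, 4.5]
finger_gap: 0.001
```

The fingers stopped at 542.7 against a predicted 543.3, with the force up to 12 N, so the mould is home. I'll back off and rise.

>>> step_arm(
  moves=[
    {"dx": -0.01, "dy": 0, "dz": 0, "rx": 0, "ry": 0, "rz": 0, "gripper": 255},
    {"dx": -0.03, "dy": 0, "dz": 0, "rx": 0, "ry": 0, "rz": 0, "gripper": 255},
    {"dx": -0.06, "dy": 0, "dz": 0, "rx": 0, "ry": 0, "rz": 0, "gripper": 0},
    {"dx": -0.08, "dy": 0, "dz": 0, "rx": 0, "ry": 0, "rz": 0, "gripper": 0},
    {"dx": -0.08, "dy": 0, "dz": -0.04, "rx": 0, "ry": 0, "rz": 0, "gripper": 0},
    {"dx": -0.08, "dy": 0, "dz": -0.08, "rx": 0, "ry": 0, "rz": 0, "gripper": 0},
    {"dx": -0.08, "dy": 0, "dz": -0.12, "rx": 0, "ry": 0, "rz": 0, "gripper": 0},
    {"dx": -0.08, "dy": 0, "dz": -0.16, "rx": 0, "ry": 0, "rz": 0, "gripper": 0},
    {"dx": -0.08, "dy": 0, "dz": -0.2, "rx": 0, "ry": 0, "rz": 0, "gripper": 0},
    {"dx": -0.08, "dy": 0, "dz": -0.23, "rx": 0, "ry": 0, "rz": -0.1, "gripper": 0},
    {"dx": -0.08, "dy": 0, "dz": -0.23, "rx": 0, "ry": 0, "rz": -0.2, "gripper": 0},
  ],
)

```text
time: 7.47
position: [470.8, -88.1, 280.7]
tcp_rot: [3.048, 0.737, 0.002]
wrist_force: [0.7, 0.1, -1.3]
finger_gap: 0.999
```

Run:
```python
from h import *
from bench import arm
s=arm.read_state(); print(s['time'],s['q'],s['position'],s['tcp_rot'],s['wrist_force'],s['ft_torque'])
ims={n:read_camera(n)['color'] for n in('scene','top')}
for n in ims: cv2.imwrite(f'pics/{n}1.png',ims[n])
E=np.load('ext.npz'); bx={'scene':(335,214,14,24),'top':(332,147,12,22)}
x,f,o=fitknob(ims,E,(-.6,-.3,0),bx); print(np.round(x,3),f)
red={}
for c,(x0,y0,w,h) in bx.items():
    g=ims[c][y0:y0+h,x0:x0+w].astype(int); m=np.clip(g[...,2]-np.maximum(g[...,1],g[...,0])-40,0,None)*(g[...,1]<80)
    if c=='scene': m[16:]=0
    yy,xx=np.mgrid[:h,:w]; red[c]=np.array([(m*xx).sum()/m.sum()+x0,(m*yy).sum()/m.sum()+y0]); print(c,red[c],(m>0).sum())
r=least_squares(lambda p:np.concatenate([proj(c,p,E[c])[0]-red[c] for c in red]),[630,-50,200]); print('red',r.x,r.fun)
d=r.x[:2]-V[:2]; print('yaw',np.arctan2(d[1],d[0]),np.hypot(*d))
for z in(195,200,205): 
  for c in red:
    q=least_squares(lambda p:proj(c,[p[0],p[1],z],E[c])[0]-red[c],[630,-50]).x-V[:2]; print(z,c,np.arctan2(q[1],q[0]),np.hypot(*q))
a=ims['top'][135:225,290:380]; b=ims['scene'][205:295,290:380]
cv2.imwrite('pics/d.png',np.hstack([cv2.resize(i,(400,400),interpolation=cv2.INTER_CUBIC) for i in(a,b)]))
```

```text
7.4667 [ 0.5456212  -0.02119446 -0.44529568  1.77075159 -0.00446494  1.38700018
 -0.99503357] [470.75832085 -88.07585629 280.69373781] [3.04826737e+00 7.37170216e-01 1.93358935e-03] [ 0.73795497  0.11504178 -1.31146623] [ 0.05682782 -0.03910669 -0.00608547]
[ 6.20168e+02 -4.38440e+01 -4.70000e-01  1.93018e+02] 88.69863914267839
scene [343.3963964  224.01441441] 17
top [338.71335505 151.28013029] 11
red [634.26832104 -48.58125319 205.88066816] [-0.05681161  0.00920411 -0.05193319 -0.03996835]
yaw -0.25505336321430616 13.401873890725982
195 scene 0.6701245442627635 6.636101433917167
195 top -0.24835226874250946 16.381455586876754
200 scene 0.08309388231873568 8.833412267873427
200 top -0.2564583757331788 14.978332322246033
205 scene -0.21086770425460194 12.68585770464537
205 top -0.26623935798706533 13.576396663323472
```

View pics/d.png

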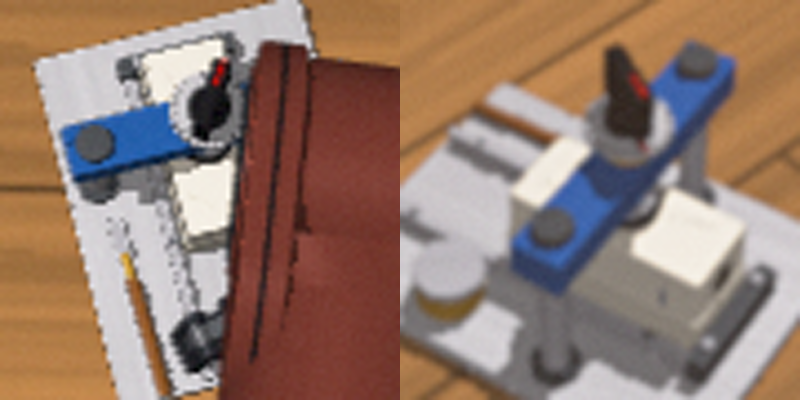

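Both views show the mould against the stop, with the foot above it. The knob's red line triangulates to z≈206 and a yaw of about -0.26. I'll move over the knob with a half-turn flip so the wrist has clockwise range.

>>> step_arm(
  moves=[
    {"dx": 0, "dy": 0, "dz": 0, "rx": 0, "ry": 0, "rz": -0.12, "gripper": 0},
    {"dx": 0.01, "dy": 0.002, "dz": 0, "rx": 0, "ry": 0, "rz": -0.24, "gripper": 0},
    {"dx": 0.02, "dy": 0.004, "dz": 0, "rx": 0, "ry": 0, "rz": -0.36, "gripper": 0},
    {"dx": 0.03, "dy": 0.006, "dz": 0, "rx": 0, "ry": 0, "rz": -0.48, "gripper": 0},
    {"dx": 0.04, "dy": 0.008, "dz": 0, "rx": 0, "ry": 0, "rz": -0.6, "gripper": 0},
    {"dx": 0.05, "dy": 0.01, "dz": 0, "rx": 0, "ry": 0, "rz": -0.72, "gripper": 0},
    {"dx": 0.06, "dy": 0.012, "dz": 0, "rx": 0, "ry": 0, "rz": -0.84, "gripper": 0},
    {"dx": 0.07, "dy": 0.014, "dz": 0, "rx": 0, "ry": 0, "rz": -0.96, "gripper": 0},
    {"dx": 0.08, "dy": 0.016, "dz": 0, "rx": 0, "ry": 0, "rz": -1.08, "gripper": 0},
    {"dx": 0.09, "dy": 0.018, "dz": 0, "rx": 0, "ry": 0, "rz": -1.2, "gripper": 0},
    {"dx": 0.1, "dy": 0.02, "dz": 0, "rx": 0, "ry": 0, "rz": -1.32, "gripper": 0},
    {"dx": 0.11, "dy": 0.022, "dz": 0, "rx": 0, "ry": 0, "rz": -1.44, "gripper": 0},
    {"dx": 0.12, "dy": 0.024, "dz": 0, "rx": 0, "ry": 0, "rz": -1.56, "gripper": 0},
    {"dx": 0.13, "dy": 0.026, "dz": 0, "rx": 0, "ry": 0, "rz": -1.68, "gripper": 0},
    {"dx": 0.14, "dy": 0.028, "dz": 0, "rx": 0, "ry": 0, "rz": -1.8, "gripper": 0},
    {"dx": 0.1535, "dy": 0.03, "dz": 0, "rx": 0, "ry": 0, "rz": -1.92, "gripper": 0},
    {"dx": 0.1535, "dy": 0.03, "dz": 0, "rx": 0, "ry": 0, "rz": -2.04, "gripper": 0},
    {"dx": 0.1535, "dy": 0.03, "dz": 0, "rx": 0, "ry": 0, "rz": -2.16, "gripper": 0},
    {"dx": 0.1535, "dy": 0.03, "dz": 0, "rx": 0, "ry": 0, "rz": -2.28, "gripper": 0},
    {"dx": 0.1535, "dy": 0.03, "dz": 0, "rx": 0, "ry": 0, "rz": -2.37, "gripper": 0},
  ],
)

```text
time: 9.23
position: [618.7, -44.6, 272.8]
tcp_rot: [-0.463, -3.102, 0.005]
wrist_force: [-0.6, -0.0, 0.8]
finger_gap: 1.004
```

```bash
cat > st.py <<'E'
from h import *
from bench import arm
import sys
s=arm.read_state(); r=s['tcp_rot']; psi=2*np.arctan2(r[1],r[0])%(2*np.pi)
print(s['time'],'q7',s['q'][6].round(3),s['position'].round(1),'psi',psi.round(3),'F',s['wrist_force'].round(1),'M',s['ft_torque'].round(3),'gap',round(s['finger_gap'],3))
if len(sys.argv)>1:
    print(toolmove([float(a) for a in sys.argv[1:4]],float(sys.argv[4]),s))
E
python3 st.py 621.3 -45.2 176 2.84; python3 -c "
from bench import arm;print(arm.read_state()['q'])"
```

```text
9.2333 q7 1.121 [618.7 -44.6 272.8] psi 2.845 F [-0.6 -0.   0.8] M [-0.049 -0.043 -0.04 ] gap 1.004
(array([-0.0031,  0.0006,  0.0968]), array([-0.0042, -0.0049,  0.0051]))
[ 0.5235304   0.33229937 -0.67560373  1.44490507  0.20894673  1.4427938
  1.12115513]
```

>>> step_arm(
  moves=[
    {"dx": -0.003, "dy": 0.0005, "dz": 0.03, "rx": -0.004, "ry": -0.005, "rz": 0.005, "gripper": 0},
    {"dx": -0.003, "dy": 0.0005, "dz": 0.06, "rx": -0.004, "ry": -0.005, "rz": 0.005, "gripper": 0},
    {"dx": -0.003, "dy": 0.0005, "dz": 0.085, "rx": -0.004, "ry": -0.005, "rz": 0.005, "gripper": 0},
    {"dx": -0.003, "dy": 0.0005, "dz": 0.097, "rx": -0.004, "ry": -0.005, "rz": 0.005, "gripper": 0},
    {"dx": -0.003, "dy": 0.0005, "dz": 0.097, "rx": -0.004, "ry": -0.005, "rz": 0.005, "gripper": 0},
  ],
)

```text
time: 9.65
position: [619.1, -45.2, 172.0]
tcp_rot: [-0.474, -3.1, 0.0]
wrist_force: [-0.1, -0.1, -0.7]
finger_gap: 1.0
```

```bash
python3 st.py 621.3 -45.2 176 2.84
python3 - <<'E'
from h import *
ims={n:read_camera(n)['color'] for n in('scene','top')}
a=ims['top'][120:200,300:380]; b=ims['scene'][180:260,300:380]
cv2.imwrite('pics/e.png',np.hstack([cv2.resize(i,(400,400),interpolation=cv2.INTER_CUBIC) for i in(a,b)]))
E
```

```text
9.65 q7 1.085 [619.1 -45.2 172. ] psi 2.838 F [-0.1 -0.1 -0.7] M [-0.011  0.001 -0.027] gap 1.0
(array([-0.0021,  0.0007, -0.004 ]), array([-0.0011, -0.0056, -0.0018]))
```

View pics/e.png

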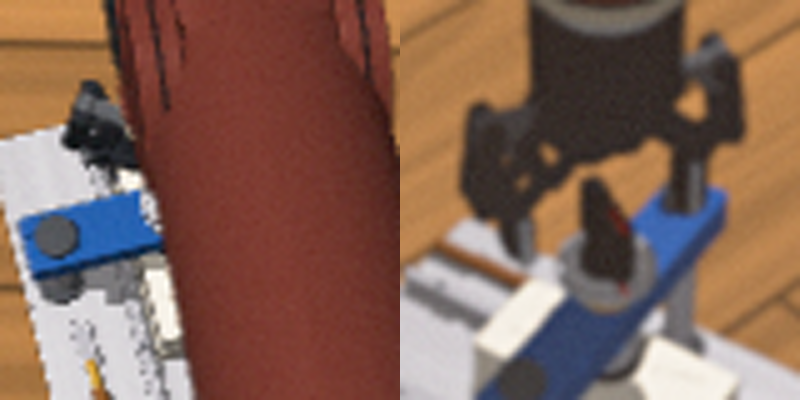

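The scene view shows the fingers straddling the wings around (600,230), with the red collar mark under the red line. I'll centre, raise 4 mm and close.

>>> step_arm(
  force=25,
  moves=[
    {"dx": -0.002, "dy": 0.0005, "dz": -0.004, "rx": 0, "ry": -0.005, "rz": 0, "gripper": 0},
    {"dx": -0.002, "dy": 0.0005, "dz": -0.004, "rx": 0, "ry": -0.005, "rz": 0, "gripper": 120},
    {"dx": -0.002, "dy": 0.0005, "dz": -0.004, "rx": 0, "ry": -0.005, "rz": 0, "gripper": 180},
    {"dx": -0.002, "dy": 0.0005, "dz": -0.004, "rx": 0, "ry": -0.005, "rz": 0, "gripper": 255},
    {"dx": -0.002, "dy": 0.0005, "dz": -0.004, "rx": 0, "ry": -0.005, "rz": 0, "gripper": 255},
    {"dx": -0.002, "dy": 0.0005, "dz": -0.004, "rx": 0, "ry": -0.005, "rz": 0, "gripper": 255},
    {"dx": -0.002, "dy": 0.0005, "dz": -0.004, "rx": 0, "ry": -0.005, "rz": 0, "gripper": 255},
    {"dx": -0.002, "dy": 0.0005, "dz": -0.004, "rx": 0, "ry": -0.005, "rz": 0, "gripper": 255},
  ],
)

```text
time: 10.42
position: [623.5, -44.9, 180.3]
tcp_rot: [0.472, 3.101, -0.0]
wrist_force: [0.1, 0.6, 0.5]
finger_gap: 0.144
```

```bash
python3 st.py 621.3 -45.2 176 2.84
```

```text
10.4167 q7 1.087 [623.5 -44.9 180.3] psi 2.839 F [0.1 0.6 0.5] M [ 0.093  0.039 -0.018] gap 0.144
(array([ 0.002 , -0.0009,  0.0043]), array([ 0.0005,  0.0051, -0.0008]))
```

>>> step_arm(
  moves=[
    {"dx": 0.002, "dy": 0, "dz": 0.002, "rx": 0, "ry": 0.005, "rz": 0.05, "gripper": 255},
    {"dx": 0.002, "dy": 0, "dz": 0.002, "rx": 0, "ry": 0.005, "rz": 0.1, "gripper": 255},
    {"dx": 0.002, "dy": 0, "dz": 0.002, "rx": 0, "ry": 0.005, "rz": 0.15, "gripper": 255},
    {"dx": 0.002, "dy": 0, "dz": 0.002, "rx": 0, "ry": 0.005, "rz": 0.2, "gripper": 255},
    {"dx": 0.002, "dy": 0, "dz": 0.002, "rx": 0, "ry": 0.005, "rz": 0.25, "gripper": 255},
  ],
)

```text
time: 10.83
position: [623.1, -45.2, 179.9]
tcp_rot: [0.86, 3.017, 0.001]
wrist_force: [2.1, -2.6, 7.1]
finger_gap: 0.148
```

```bash
python3 st.py 621.3 -45.2 176 2.6
```

```text
10.8333 q7 0.848 [623.1 -45.2 179.9] psi 2.586 F [ 2.1 -2.6  7.1] M [-0.672 -0.462  0.122] gap 0.148
(array([ 0.0015, -0.0009,  0.0039]), array([ 0.002 ,  0.0038, -0.014 ]))
```

>>> step_arm(
  moves=[
    {"dx": 0, "dy": 0, "dz": 0, "rx": 0, "ry": 0, "rz": 0.05, "gripper": 255},
    {"dx": 0, "dy": 0, "dz": 0, "rx": 0, "ry": 0, "rz": 0.1, "gripper": 255},
    {"dx": 0, "dy": 0, "dz": 0, "rx": 0, "ry": 0, "rz": 0.15, "gripper": 255},
    {"dx": 0, "dy": 0, "dz": 0, "rx": 0, "ry": 0, "rz": 0.2, "gripper": 255},
  ],
)

```text
time: 11.17
position: [623.0, -45.7, 179.8]
tcp_rot: [1.161, 2.915, 0.001]
wrist_force: [-0.1, -1.0, -0.2]
finger_gap: 0.149
```

```bash
python3 st.py 621.3 -45.2 176 2.4
```

```text
11.1667 q7 0.656 [623.  -45.7 179.8] psi 2.383 F [-0.1 -1.  -0.2] M [-0.312  0.061  0.066] gap 0.149
(array([ 0.0016, -0.0008,  0.0038]), array([ 0.0021,  0.0035, -0.0167]))
```

>>> step_arm(
  moves=[
    {"dx": 0, "dy": 0, "dz": 0.0001, "rx": 0, "ry": 0, "rz": 0.05, "gripper": 255},
    {"dx": 0, "dy": 0, "dz": 0.0002, "rx": 0, "ry": 0, "rz": 0.1, "gripper": 255},
    {"dx": 0, "dy": 0, "dz": 0.0003, "rx": 0, "ry": 0, "rz": 0.15, "gripper": 255},
    {"dx": 0, "dy": 0, "dz": 0.0004, "rx": 0, "ry": 0, "rz": 0.2, "gripper": 255},
    {"dx": 0, "dy": 0, "dz": 0.0005, "rx": 0, "ry": 0, "rz": 0.25, "gripper": 255},
  ],
)

```text
time: 11.58
position: [622.7, -46.1, 179.4]
tcp_rot: [1.519, 2.746, 0.001]
wrist_force: [-2.3, -1.7, 3.6]
finger_gap: 0.145
```

```bash
python3 st.py
```

```text
11.5833 q7 0.416 [622.7 -46.1 179.4] psi 2.131 F [-2.3 -1.7  3.6] M [-0.337  0.607  0.056] gap 0.145
```

>>> step_arm(
  moves=[
    {"dx": 0, "dy": 0, "dz": 0.0001, "rx": 0, "ry": 0, "rz": 0.05, "gripper": 255},
    {"dx": 0, "dy": 0, "dz": 0.0002, "rx": 0, "ry": 0, "rz": 0.1, "gripper": 255},
    {"dx": 0, "dy": 0, "dz": 0.0003, "rx": 0, "ry": 0, "rz": 0.15, "gripper": 255},
  ],
)

```text
time: 11.83
position: [622.3, -46.3, 179.2]
tcp_rot: [1.724, 2.622, -0.0]
wrist_force: [-3.3, -1.0, 2.9]
finger_gap: 0.148
```

```bash
python3 st.py
```

```text
11.8333 q7 0.27 [622.3 -46.3 179.2] psi 1.978 F [-3.3 -1.   2.9] M [-0.161  0.64   0.077] gap 0.148
```

>>> step_arm(
  moves=[
    {"dx": 0, "dy": 0, "dz": 0.0001, "rx": 0, "ry": 0, "rz": 0.05, "gripper": 255},
    {"dx": 0, "dy": 0, "dz": 0.0002, "rx": 0, "ry": 0, "rz": 0.1, "gripper": 255},
    {"dx": 0, "dy": 0, "dz": 0.0003, "rx": 0, "ry": 0, "rz": 0.15, "gripper": 255},
  ],
)

```text
time: 12.08
position: [622.0, -46.4, 179.0]
tcp_rot: [1.919, 2.484, -0.001]
wrist_force: [-2.3, -1.4, 2.5]
finger_gap: 0.149
```

```bash
python3 st.py
```

```text
12.0833 q7 0.125 [622.  -46.4 179. ] psi 1.826 F [-2.3 -1.4  2.5] M [-0.12   0.596  0.041] gap 0.149
```

>>> step_arm(
  moves=[
    {"dx": 0, "dy": 0, "dz": 0.0001, "rx": 0, "ry": 0, "rz": 0.05, "gripper": 255},
    {"dx": 0, "dy": 0, "dz": 0.0001, "rx": 0, "ry": 0, "rz": 0.1, "gripper": 255},
  ],
)

```text
time: 12.25
position: [621.7, -46.4, 178.9]
tcp_rot: [2.044, 2.382, -0.002]
wrist_force: [-2.4, 0.7, 1.5]
finger_gap: 0.143
```

```bash
python3 st.py
```

```text
12.25 q7 0.027 [621.7 -46.4 178.9] psi 1.723 F [-2.4  0.7  1.5] M [-0.105  0.444  0.065] gap 0.143
```

>>> step_arm(
  moves=[
    {"dx": 0, "dy": 0, "dz": 0.0001, "rx": 0, "ry": 0, "rz": 0.05, "gripper": 255},
    {"dx": 0, "dy": 0, "dz": 0.0001, "rx": 0, "ry": 0, "rz": 0.1, "gripper": 255},
  ],
)

```text
time: 12.42
position: [621.4, -46.4, 178.8]
tcp_rot: [2.164, 2.275, -0.002]
wrist_force: [-2.0, 0.3, 1.0]
finger_gap: 0.144
```

```bash
python3 st.py
```

```text
12.4167 q7 -0.071 [621.4 -46.4 178.8] psi 1.621 F [-2.   0.3  1. ] M [-0.018  0.353  0.068] gap 0.144
```

>>> step_arm(
  moves=[
    {"dx": 0, "dy": 0, "dz": 0.0001, "rx": 0, "ry": 0, "rz": 0.05, "gripper": 255},
    {"dx": 0, "dy": 0, "dz": 0.0001, "rx": 0, "ry": 0, "rz": 0.1, "gripper": 255},
  ],
)

```text
time: 12.58
position: [621.2, -46.5, 178.7]
tcp_rot: [2.278, 2.161, -0.003]
wrist_force: [-1.0, -0.2, 1.1]
finger_gap: 0.147
```

```bash
python3 st.py
```

```text
12.5833 q7 -0.169 [621.2 -46.5 178.7] psi 1.518 F [-1.  -0.2  1.1] M [-0.014  0.366  0.028] gap 0.147
```

>>> step_arm(
  moves=[
    {"dx": 0, "dy": 0, "dz": 0.0001, "rx": 0, "ry": 0, "rz": 0.05, "gripper": 255},
    {"dx": 0, "dy": 0, "dz": 0.0001, "rx": 0, "ry": 0, "rz": 0.1, "gripper": 255},
  ],
)

```text
time: 12.75
position: [621.0, -46.4, 178.5]
tcp_rot: [2.385, 2.042, -0.003]
wrist_force: [-1.5, 0.9, 0.9]
finger_gap: 0.144
```

```bash
python3 st.py
```

```text
12.75 q7 -0.267 [621.  -46.4 178.5] psi 1.416 F [-1.5  0.9  0.9] M [-0.006  0.308  0.039] gap 0.144
```

>>> step_arm(
  moves=[
    {"dx": 0, "dy": 0, "dz": 0.0001, "rx": 0, "ry": 0, "rz": 0.05, "gripper": 255},
    {"dx": 0, "dy": 0, "dz": 0.0001, "rx": 0, "ry": 0, "rz": 0.1, "gripper": 255},
  ],
)

```text
time: 12.92
position: [620.8, -46.4, 178.4]
tcp_rot: [2.487, 1.917, -0.004]
wrist_force: [-1.2, 0.9, 1.4]
finger_gap: 0.145
```

```bash
python3 st.py
```

```text
12.9167 q7 -0.366 [620.8 -46.4 178.4] psi 1.313 F [-1.2  0.9  1.4] M [0.025 0.312 0.043] gap 0.145
```

>>> step_arm(
  moves=[
    {"dx": 0, "dy": 0, "dz": 0.0001, "rx": 0, "ry": 0, "rz": 0.05, "gripper": 255},
    {"dx": 0, "dy": 0, "dz": 0.0001, "rx": 0, "ry": 0, "rz": 0.1, "gripper": 255},
  ],
)

```text
time: 13.08
position: [620.6, -46.3, 178.3]
tcp_rot: [2.582, 1.787, -0.004]
wrist_force: [-1.5, 0.6, 0.6]
finger_gap: 0.141
```

```bash
python3 st.py
```

```text
13.0833 q7 -0.464 [620.6 -46.3 178.3] psi 1.211 F [-1.5  0.6  0.6] M [0.067 0.304 0.096] gap 0.141
```

>>> step_arm(
  moves=[
    {"dx": 0, "dy": 0, "dz": 0.0001, "rx": 0, "ry": 0, "rz": 0.05, "gripper": 255},
    {"dx": 0, "dy": 0, "dz": 0.0001, "rx": 0, "ry": 0, "rz": 0.1, "gripper": 255},
  ],
)

```text
time: 13.25
position: [620.3, -46.2, 178.1]
tcp_rot: [2.67, 1.653, -0.005]
wrist_force: [-1.0, 0.4, 0.7]
finger_gap: 0.143
```

```bash
python3 st.py
```

```text
13.25 q7 -0.562 [620.3 -46.2 178.1] psi 1.109 F [-1.   0.4  0.7] M [0.1   0.302 0.071] gap 0.143
```

>>> step_arm(
  moves=[
    {"dx": 0, "dy": 0, "dz": 0.0001, "rx": 0, "ry": 0, "rz": 0.05, "gripper": 255},
    {"dx": 0, "dy": 0, "dz": 0.0001, "rx": 0, "ry": 0, "rz": 0.1, "gripper": 255},
  ],
)

```text
time: 13.42
position: [620.1, -46.1, 178.0]
tcp_rot: [2.751, 1.514, -0.006]
wrist_force: [-1.4, -0.2, -0.1]
finger_gap: 0.146
```

```bash
python3 st.py
```

```text
13.4167 q7 -0.661 [620.1 -46.1 178. ] psi 1.006 F [-1.4 -0.2 -0.1] M [0.099 0.306 0.078] gap 0.146
```

>>> step_arm(
  moves=[
    {"dx": 0, "dy": 0, "dz": 0.0001, "rx": 0, "ry": 0, "rz": 0.05, "gripper": 255},
    {"dx": 0, "dy": 0, "dz": 0.0001, "rx": 0, "ry": 0, "rz": 0.1, "gripper": 255},
  ],
)

```text
time: 13.58
position: [619.9, -45.9, 177.8]
tcp_rot: [2.825, 1.372, -0.006]
wrist_force: [-0.6, 1.4, 1.2]
finger_gap: 0.147
```

```bash
python3 st.py
```

```text
13.5833 q7 -0.759 [619.9 -45.9 177.8] psi 0.904 F [-0.6  1.4  1.2] M [0.115 0.245 0.054] gap 0.147
```

>>> step_arm(
  moves=[
    {"dx": 0, "dy": 0, "dz": 0.0001, "rx": 0, "ry": 0, "rz": 0.05, "gripper": 255},
    {"dx": 0, "dy": 0, "dz": 0.0001, "rx": 0, "ry": 0, "rz": 0.1, "gripper": 255},
  ],
)

```text
time: 13.75
position: [619.7, -45.8, 177.7]
tcp_rot: [2.892, 1.225, -0.006]
wrist_force: [-1.8, 0.8, 2.0]
finger_gap: 0.145
```

```bash
python3 st.py
```

```text
13.75 q7 -0.858 [619.7 -45.8 177.7] psi 0.802 F [-1.8  0.8  2. ] M [0.122 0.233 0.066] gap 0.145
```

>>> step_arm(
  moves=[
    {"dx": 0, "dy": 0, "dz": 0.0001, "rx": 0, "ry": 0, "rz": 0.05, "gripper": 255},
    {"dx": 0, "dy": 0, "dz": 0.0001, "rx": 0, "ry": 0, "rz": 0.1, "gripper": 255},
  ],
)

```text
time: 13.92
position: [619.6, -45.6, 177.6]
tcp_rot: [2.951, 1.076, -0.007]
wrist_force: [-0.5, 0.8, 1.5]
finger_gap: 0.146
```

```bash
python3 st.py
```

```text
13.9167 q7 -0.956 [619.6 -45.6 177.6] psi 0.699 F [-0.5  0.8  1.5] M [0.116 0.214 0.095] gap 0.146
```

>>> step_arm(
  moves=[
    {"dx": 0, "dy": 0, "dz": 0.0001, "rx": 0, "ry": 0, "rz": 0.05, "gripper": 255},
    {"dx": 0, "dy": 0, "dz": 0.0001, "rx": 0, "ry": 0, "rz": 0.1, "gripper": 255},
  ],
)

```text
time: 14.08
position: [619.5, -45.4, 177.5]
tcp_rot: [3.002, 0.924, -0.007]
wrist_force: [-2.1, 0.5, 0.9]
finger_gap: 0.148
```

```bash
python3 st.py
```

```text
14.0833 q7 -1.055 [619.5 -45.4 177.5] psi 0.597 F [-2.1  0.5  0.9] M [0.218 0.168 0.014] gap 0.148
```

>>> step_arm(
  moves=[
    {"dx": 0, "dy": 0, "dz": 0.0001, "rx": 0, "ry": 0, "rz": 0.05, "gripper": 255},
    {"dx": 0, "dy": 0, "dz": 0.0001, "rx": 0, "ry": 0, "rz": 0.1, "gripper": 255},
  ],
)

```text
time: 14.25
position: [619.3, -45.2, 177.4]
tcp_rot: [3.045, 0.769, -0.008]
wrist_force: [-1.1, 0.1, -0.3]
finger_gap: 0.142
```

```bash
python3 st.py
```

```text
14.25 q7 -1.154 [619.3 -45.2 177.4] psi 0.495 F [-1.1  0.1 -0.3] M [0.182 0.188 0.06 ] gap 0.142
```

>>> step_arm(
  moves=[
    {"dx": 0, "dy": 0, "dz": 0.0001, "rx": 0, "ry": 0, "rz": 0.05, "gripper": 255},
    {"dx": 0, "dy": 0, "dz": 0.0001, "rx": 0, "ry": 0, "rz": 0.1, "gripper": 255},
  ],
)

```text
time: 14.42
position: [619.2, -45.0, 177.2]
tcp_rot: [3.08, 0.612, -0.008]
wrist_force: [-0.5, 0.8, 0.3]
finger_gap: 0.149
```

```bash
python3 st.py
```

```text
14.4167 q7 -1.252 [619.2 -45.  177.2] psi 0.392 F [-0.5  0.8  0.3] M [0.229 0.095 0.084] gap 0.149
```

>>> step_arm(
  moves=[
    {"dx": 0, "dy": 0, "dz": 0.0001, "rx": 0, "ry": 0, "rz": 0.05, "gripper": 255},
    {"dx": 0, "dy": 0, "dz": 0.0001, "rx": 0, "ry": 0, "rz": 0.1, "gripper": 255},
  ],
)

```text
time: 14.58
position: [619.1, -44.8, 177.1]
tcp_rot: [3.107, 0.454, -0.008]
wrist_force: [-1.1, 0.5, 0.2]
finger_gap: 0.145
```

```bash
python3 st.py
```

```text
14.5833 q7 -1.351 [619.1 -44.8 177.1] psi 0.29 F [-1.1  0.5  0.2] M [0.184 0.129 0.016] gap 0.145
```

>>> step_arm(
  moves=[
    {"dx": 0, "dy": 0, "dz": 0.0001, "rx": 0, "ry": 0, "rz": 0.05, "gripper": 255},
    {"dx": 0, "dy": 0, "dz": 0.0001, "rx": 0, "ry": 0, "rz": 0.1, "gripper": 255},
  ],
)

```text
time: 14.75
position: [619.1, -44.5, 177.0]
tcp_rot: [3.126, 0.294, -0.008]
wrist_force: [0.3, 2.0, 0.2]
finger_gap: 0.146
```

```bash
python3 st.py
```

```text
14.75 q7 -1.45 [619.1 -44.5 177. ] psi 0.188 F [0.3 2.  0.2] M [0.147 0.092 0.094] gap 0.146
```

>>> step_arm(
  moves=[
    {"dx": 0, "dy": 0, "dz": 0.0001, "rx": 0, "ry": 0, "rz": 0.05, "gripper": 255},
    {"dx": 0, "dy": 0, "dz": 0.0001, "rx": 0, "ry": 0, "rz": 0.1, "gripper": 255},
  ],
)

```text
time: 14.92
position: [619.0, -44.3, 176.8]
tcp_rot: [3.137, 0.134, -0.008]
wrist_force: [-0.3, 0.6, 0.6]
finger_gap: 0.146
```

```bash
python3 st.py
```

```text
14.9167 q7 -1.548 [619.  -44.3 176.8] psi 0.085 F [-0.3  0.6  0.6] M [0.215 0.031 0.074] gap 0.146
```

>>> step_arm(
  moves=[
    {"dx": 0, "dy": 0, "dz": 0.0001, "rx": 0, "ry": 0, "rz": 0.05, "gripper": 255},
    {"dx": 0, "dy": 0, "dz": 0.0001, "rx": 0, "ry": 0, "rz": 0.1, "gripper": 255},
  ],
)

```text
time: 15.08
position: [619.0, -44.0, 176.8]
tcp_rot: [3.14, -0.026, -0.008]
wrist_force: [-0.8, 0.8, 0.9]
finger_gap: 0.146
```

```bash
python3 st.py
```

```text
15.0833 q7 -1.647 [619.  -44.  176.8] psi 6.266 F [-0.8  0.8  0.9] M [0.245 0.087 0.135] gap 0.146
```

>>> step_arm(
  moves=[
    {"dx": 0, "dy": 0, "dz": 0.0001, "rx": 0, "ry": 0, "rz": 0.05, "gripper": 255},
  ],
)

```text
time: 15.17
position: [619.0, -43.9, 176.8]
tcp_rot: [3.138, -0.108, -0.008]
wrist_force: [0.4, -0.3, 1.6]
finger_gap: 0.148
```

```bash
python3 st.py
```

```text
15.1667 q7 -1.697 [619.  -43.9 176.8] psi 6.214 F [ 0.4 -0.3  1.6] M [0.08  0.057 0.127] gap 0.148
```

>>> step_arm(
  moves=[
    {"dx": 0, "dy": 0, "dz": 0.0001, "rx": 0, "ry": 0, "rz": 0.05, "gripper": 255},
  ],
)

```text
time: 15.25
position: [619.1, -43.7, 176.8]
tcp_rot: [3.134, -0.19, -0.008]
wrist_force: [0.2, 0.4, 1.0]
finger_gap: 0.146
```

```bash
python3 st.py
```

```text
15.25 q7 -1.748 [619.1 -43.7 176.8] psi 6.162 F [0.2 0.4 1. ] M [0.06  0.114 0.149] gap 0.146
```

>>> step_arm(
  moves=[
    {"dx": 0, "dy": 0, "dz": 0.0001, "rx": 0, "ry": 0, "rz": 0.05, "gripper": 255},
  ],
)

```text
time: 15.33
position: [619.1, -43.6, 176.8]
tcp_rot: [3.128, -0.272, -0.008]
wrist_force: [-0.6, 0.3, 1.3]
finger_gap: 0.144
```

```bash
python3 st.py
```

```text
15.3333 q7 -1.798 [619.1 -43.6 176.8] psi 6.11 F [-0.6  0.3  1.3] M [0.091 0.018 0.145] gap 0.144
```

>>> step_arm(
  moves=[
    {"dx": 0, "dy": 0, "dz": 0.0001, "rx": 0, "ry": 0, "rz": 0.05, "gripper": 255},
  ],
)

```text
time: 15.42
position: [619.1, -43.5, 176.8]
tcp_rot: [3.12, -0.353, -0.008]
wrist_force: [0.0, -0.2, 1.7]
finger_gap: 0.146
```

```bash
python3 st.py
```

```text
15.4167 q7 -1.849 [619.1 -43.5 176.8] psi 6.058 F [ 0.  -0.2  1.7] M [0.107 0.073 0.114] gap 0.146
```

The torque rose at psi≈0, and z stopped sinking at 176.8. Slip so far is at most 0.31 rad, so I'll advance in small steps and watch for clicks.

>>> step_arm(
  moves=[
    {"dx": 0, "dy": 0, "dz": 0, "rx": 0, "ry": 0, "rz": 0.05, "gripper": 255},
  ],
)

```text
time: 15.5
position: [619.1, -43.4, 176.8]
tcp_rot: [3.109, -0.434, -0.008]
wrist_force: [-0.4, 0.3, -0.1]
finger_gap: 0.144
```

```bash
python3 st.py
```

```text
15.5 q7 -1.899 [619.1 -43.4 176.8] psi 6.006 F [-0.4  0.3 -0.1] M [ 0.113 -0.107  0.162] gap 0.144
```

>>> step_arm(
  moves=[
    {"dx": 0, "dy": 0, "dz": 0, "rx": 0, "ry": 0, "rz": 0.05, "gripper": 255},
  ],
)

```text
time: 15.58
position: [619.1, -43.3, 176.8]
tcp_rot: [3.097, -0.516, -0.008]
wrist_force: [0.7, -1.0, 0.7]
finger_gap: 0.148
```

```bash
python3 st.py
```

```text
15.5833 q7 -1.95 [619.1 -43.3 176.8] psi 5.953 F [ 0.7 -1.   0.7] M [ 0.123 -0.042  0.156] gap 0.148
```

>>> step_arm(
  moves=[
    {"dx": 0, "dy": 0, "dz": 0, "rx": 0, "ry": 0, "rz": 0.05, "gripper": 255},
  ],
)

```text
time: 15.67
position: [619.2, -43.2, 176.8]
tcp_rot: [3.082, -0.596, -0.007]
wrist_force: [-0.4, 0.5, 0.6]
finger_gap: 0.148
```

```bash
python3 st.py
```

```text
15.6667 q7 -2.001 [619.2 -43.2 176.8] psi 5.901 F [-0.4  0.5  0.6] M [ 0.087 -0.053  0.142] gap 0.148
```

>>> step_arm(
  moves=[
    {"dx": 0, "dy": 0, "dz": 0, "rx": 0, "ry": 0, "rz": 0.05, "gripper": 255},
  ],
)

```text
time: 15.75
position: [619.3, -43.1, 176.8]
tcp_rot: [3.066, -0.677, -0.007]
wrist_force: [-0.1, 0.9, 0.8]
finger_gap: 0.148
```

```bash
python3 st.py
```

```text
15.75 q7 -2.051 [619.3 -43.1 176.8] psi 5.849 F [-0.1  0.9  0.8] M [ 0.087 -0.034  0.147] gap 0.148
```

Slip must now lie between about 0.12 and 0.52 rad, since it starts within 0.4 rad of contact. Another 0.1 rad centres it in the allowed band, then I release.

>>> step_arm(
  moves=[
    {"dx": 0, "dy": 0, "dz": 0, "rx": 0, "ry": 0, "rz": 0.05, "gripper": 255},
  ],
)

```text
time: 15.83
position: [619.3, -42.9, 176.8]
tcp_rot: [3.047, -0.756, -0.007]
wrist_force: [0.7, 0.5, -0.2]
finger_gap: 0.147
```

```bash
python3 st.py
```

```text
15.8333 q7 -2.102 [619.3 -42.9 176.8] psi 5.797 F [ 0.7  0.5 -0.2] M [ 0.07  -0.07   0.183] gap 0.147
```

>>> step_arm(
  moves=[
    {"dx": 0, "dy": 0, "dz": 0, "rx": 0, "ry": 0, "rz": 0.05, "gripper": 255},
  ],
)

```text
time: 15.92
position: [619.4, -42.8, 176.8]
tcp_rot: [3.026, -0.836, -0.007]
wrist_force: [-0.0, 0.1, 0.7]
finger_gap: 0.149
```

```bash
python3 st.py
```

```text
15.9167 q7 -2.152 [619.4 -42.8 176.8] psi 5.744 F [-0.   0.1  0.7] M [ 0.11  -0.064  0.094] gap 0.149
```

>>> step_arm(
  moves=[
    {"dx": 0, "dy": 0, "dz": 0, "rx": 0, "ry": 0, "rz": 0, "gripper": 255},
    {"dx": 0, "dy": 0, "dz": 0, "rx": 0, "ry": 0, "rz": 0, "gripper": 255},
    {"dx": 0, "dy": 0, "dz": 0, "rx": 0, "ry": 0, "rz": 0, "gripper": 0},
    {"dx": 0, "dy": 0, "dz": 0, "rx": 0, "ry": 0, "rz": 0, "gripper": 0},
    {"dx": 0, "dy": 0, "dz": 0, "rx": 0, "ry": 0, "rz": 0, "gripper": 0},
    {"dx": 0, "dy": 0, "dz": 0, "rx": 0, "ry": 0, "rz": 0, "gripper": 0},
    {"dx": 0, "dy": 0, "dz": 0, "rx": 0, "ry": 0, "rz": 0, "gripper": 0},
    {"dx": 0, "dy": 0, "dz": 0, "rx": 0, "ry": 0, "rz": 0, "gripper": 0},
    {"dx": 0, "dy": 0, "dz": -0.03, "rx": 0, "ry": 0, "rz": 0, "gripper": 0},
    {"dx": 0, "dy": 0, "dz": -0.06, "rx": 0, "ry": 0, "rz": 0, "gripper": 0},
    {"dx": 0, "dy": 0, "dz": -0.09, "rx": 0, "ry": 0, "rz": 0, "gripper": 0},
    {"dx": 0, "dy": 0, "dz": -0.12, "rx": 0, "ry": 0, "rz": 0, "gripper": 0},
  ],
)

```text
time: 16.92
position: [619.7, -42.7, 298.2]
tcp_rot: [3.026, -0.835, -0.007]
wrist_force: [0.9, 0.6, -0.3]
finger_gap: 0.999
```

```bash
python3 st.py 440 -200 300 -0.4
```

```text
16.9167 q7 -2.143 [619.7 -42.7 298.2] psi 5.744 F [ 0.9  0.6 -0.3] M [ 0.012 -0.056  0.037] gap 0.999
(array([-0.0735,  0.2272, -0.0007]), array([ 0.0033,  0.0039, -0.1388]))
```

>>> step_arm(
  moves=[
    {"dx": -0.008, "dy": 0.035, "dz": 0, "rx": 0, "ry": 0, "rz": 0, "gripper": 0},
    {"dx": -0.016, "dy": 0.07, "dz": 0, "rx": 0, "ry": 0, "rz": 0, "gripper": 0},
    {"dx": -0.024, "dy": 0.105, "dz": 0, "rx": 0, "ry": 0, "rz": 0, "gripper": 0},
    {"dx": -0.032, "dy": 0.14, "dz": 0, "rx": 0, "ry": 0, "rz": 0, "gripper": 0},
    {"dx": -0.04, "dy": 0.175, "dz": 0, "rx": 0, "ry": 0, "rz": 0, "gripper": 0},
    {"dx": -0.045, "dy": 0.21, "dz": 0, "rx": 0, "ry": 0, "rz": 0, "gripper": 0},
    {"dx": -0.048, "dy": 0.245, "dz": 0, "rx": 0, "ry": 0, "rz": 0, "gripper": 0},
    {"dx": -0.048, "dy": 0.27, "dz": 0, "rx": 0, "ry": 0, "rz": 0, "gripper": 0},
    {"dx": -0.048, "dy": 0.27, "dz": 0, "rx": 0, "ry": 0, "rz": 0, "gripper": 0},
  ],
)

```text
time: 17.67
position: [436.5, -255.2, 299.9]
tcp_rot: [3.021, -0.847, -0.006]
wrist_force: [1.2, -0.8, -0.2]
finger_gap: 0.999
```

```bash
python3 st.py
python3 - <<'E'
from h import *
ims={n:np.mean([read_camera(n)['color'].astype(float) for _ in range(4)],0).astype(np.uint8) for n in('scene','top')}
for n in ims: cv2.imwrite(f'pics/{n}2.png',ims[n])
a=ims['top'][140:180,318:358]; b=ims['scene'][205:265,300:360]
cv2.imwrite('pics/f.png',np.hstack([cv2.resize(i,(400,400),interpolation=cv2.INTER_CUBIC) for i in(a,b)]))
E
```

```text
17.6667 q7 -1.68 [ 436.5 -255.2  299.9] psi 5.737 F [ 1.2 -0.8 -0.2] M [-0.038 -0.007 -0.012] gap 0.999
```

View pics/f.png

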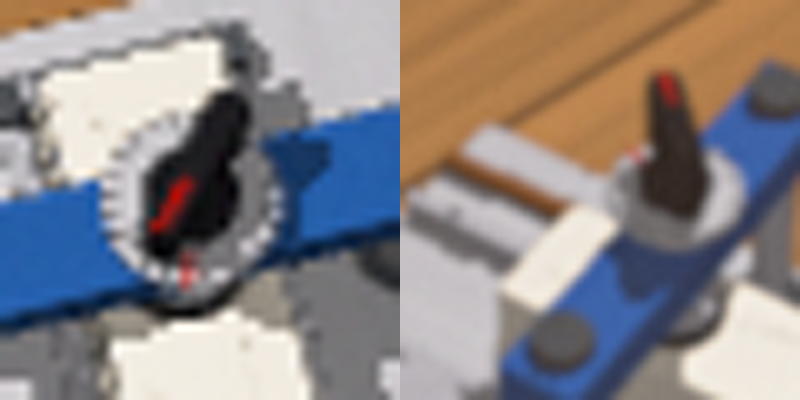

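The top view shows the red collar mark at crop (188,270) and the knob's red line from (190,180) to (155,232). They are visibly apart, so I'll measure the angle.

Run:
```python
from h import *
E=np.load('ext.npz')
ray=lambda c,u,z:least_squares(lambda p:proj(c,[p[0],p[1],z],E[c])[0]-u,[620,-45]).x
ims={c:cv2.imread(f'pics/{c}2.png').astype(int) for c in('top','scene')}
def cen(c,x0,x1,y0,y1):
    g=ims[c][y0:y1,x0:x1]; m=np.clip(g[...,2]-np.maximum(g[...,1],g[...,0])-25,0,None); yy,xx=np.mgrid[y0:y1,x0:x1]
    return np.array([(m*xx).sum(),(m*yy).sum()])/m.sum()
kt,ct=cen('top',332,340,157,164),cen('top',335,339,164,170)
ks,cs=cen('scene',337,345,214,222),cen('scene',333,338,225,231)
print(kt,ct,ks,cs)
tri=lambda a,b:least_squares(lambda p:np.r_[proj('top',p,E['top'])[0]-a,proj('scene',p,E['scene'])[0]-b],[620,-45,180])
for n,a,b in(('knob',kt,ks),('collar',ct,cs)): r=tri(a,b); print(n,r.x,r.fun.round(2))
ctr=np.array([318,140])+(np.array([[192,205]])+.5)/10-.5
for zc in(158,161,164):
  for zk in(199,202,205):
    for ax in(V[:2],(620.5,-45),(622.5,-45.5)):
      k=ray('top',kt,zk)-ax;c=ray('top',ct,zc)-ax
      A=np.arctan2; print(zc,zk,np.round(ax,1),'knob',A(k[1],k[0]).round(2),'collar',A(c[1],c[0]).round(2),np.hypot(*c).round(1),'slip',((A(c[1],c[0])-A(k[1],k[0]))%6.283).round(2))
```

```text
[334.78331528 159.89274106] [336.18348624 166.82110092] [340.636      216.75666667] [334.38636364 226.51262626]
knob [609.48325816 -36.73833496 205.45166234] [-0.38 -0.29 -0.42  0.07]
collar [597.07279842 -44.58108281 165.91022928] [ 0.3   0.23  0.33 -0.05]
158 199 [621.3 -45.2] knob 2.57 collar 3.09 21.7 slip 0.52
158 199 [620.5 -45. ] knob 2.54 collar 3.09 20.9 slip 0.55
158 199 [622.5 -45.5] knob 2.59 collar 3.08 22.9 slip 0.48
158 202 [621.3 -45.2] knob 2.59 collar 3.09 21.7 slip 0.5
158 202 [620.5 -45. ] knob 2.57 collar 3.09 20.9 slip 0.52
158 202 [622.5 -45.5] knob 2.61 collar 3.08 22.9 slip 0.46
158 205 [621.3 -45.2] knob 2.61 collar 3.09 21.7 slip 0.48
158 205 [620.5 -45. ] knob 2.59 collar 3.09 20.9 slip 0.5
158 205 [622.5 -45.5] knob 2.63 collar 3.08 22.9 slip 0.44
161 199 [621.3 -45.2] knob 2.57 collar 3.08 22.4 slip 0.52
161 199 [620.5 -45. ] knob 2.54 collar 3.09 21.6 slip 0.55
161 199 [622.5 -45.5] knob 2.59 collar 3.07 23.7 slip 0.48
161 202 [621.3 -45.2] knob 2.59 collar 3.08 22.4 slip 0.49
161 202 [620.5 -45. ] knob 2.57 collar 3.09 21.6 slip 0.52
161 202 [622.5 -45.5] knob 2.61 collar 3.07 23.7 slip 0.46
161 205 [621.3 -45.2] knob 2.61 collar 3.08 22.4 slip 0.47
161 205 [620.5 -45. ] knob 2.59 collar 3.09 21.6 slip 0.5
161 205 [622.5 -45.5] knob 2.63 collar 3.07 23.7 slip 0.44
164 199 [621.3 -45.2] knob 2.57 collar 3.08 23.1 slip 0.51
164 199 [620.5 -45. ] knob 2.54 collar 3.09 22.3 slip 0.54
164 199 [622.5 -45.5] knob 2.59 collar 3.07 24.4 slip 0.48
164 202 [621.3 -45.2] knob 2.59 collar 3.08 23.1 slip 0.49
164 202 [620.5 -45. ] knob 2.57 collar 3.09 22.3 slip 0.52
164 202 [622.5 -45.5] knob 2.61 collar 3.07 24.4 slip 0.46
164 205 [621.3 -45.2] knob 2.61 collar 3.08 23.1 slip 0.47
164 205 [620.5 -45. ] knob 2.59 collar 3.09 22.3 slip 0.49
164 205 [622.5 -45.5] knob 2.63 collar 3.07 24.4 slip 0.44
```

Slip measures 0.44–0.55 rad, which is two clicks and well inside the band. The mould is still against the stop and the arm is clear, so I'm handing in.

```bash
python3 -c "
from bench import arm;print(arm.job_done())"
```

```text
the job is handed in; nothing more can be done
None
```

I pushed the mould home and tightened the screw until the knob slipped about two clicks. I then let go and handed the job in at about 18 s of the 70 s.

- **Mould:** I pushed it with shut fingers at 3–6 N until it stopped against the back stop. The last nudges reached about 13 N, well under the 35 N limit. The fingers halted within 1 mm of where I predicted, and both camera views then showed the mould against the stop.
- **Screw:** I turned the knob about 3.4 rad clockwise. The torque rose from about 0.07 to 0.13–0.18 N m, and the knob stopped sinking.
- **Slip:** After release, the top camera put the knob's line and the collar's mark 0.44–0.55 rad apart, inside the 0.13–0.9 band.

**Not confirmed:**
- **Clicks:** The torque signal was too noisy (about ±0.025 N m) to count clicks one by one, so the count rests on the camera.
- **Foot force:** I couldn't measure the foot's force directly. That it bears on the mould is inferred from the torque rise and the slip.
- **Other items:** I didn't check their positions at the end. The recorded wrist forces showed no sign of hitting anything.

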